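Set the speed faders of two jar-test stirrers

TASK

Set the stirring speed on both stirrers: press down on each flush fader, the blue one and the green one, and slide it along its slot until the white line on it stands opposite that stirrer's own orange pointer, then let go of it. Leave the two beakers standing where they are.

Things in the scene. Friction and masses are not known exactly. Their poses are not given: they have to be found in the camera images.
- cap_blue_line (a point): Middle of the white line on top of the blue fader cap: flat rubber, 48 mm (along slot) x 32 mm, flush in a panel sloping 25 deg; slot 150 x 36 mm, floor 4 mm down. Axes: y along the slot (slides), x up the slope away from the robot, z square out of the panel. Sprung: sinks up to 3 mm when pressed (2.5 N/mm). Sliding takes 1.5 N: press about 4 to 8 N and drag. Stays where left.
- pointer_blue_tip (a point): Orange pointer of the blue station: flat arrow 18 mm long in a black window, this point 27 mm down the slope from the slot's middle line, pointing up at the slot; behind glass, it cannot be moved. Same axes as the cap. It marks the wanted speed: the cap's white line must come to the same place along the slot (y).
- fader_blue (a joint): Position of the blue fader along its slot, m: 0 at the -y end, 0.10 at the +y end (y of the cap's axes; the robot's left), 0.05 mid-slot. Starts at 0 to 25 mm.
- pointer_blue (a joint): Position of the blue pointer on the same scale as its fader, m: the fader is right when the two are equal. It stands at 50 to 100 mm.
- station_blue: Fixed white stirrer, blue trim, 247 (x) x 190 x 86 mm high; may be left or right, yaw to 0.25. Origin: underside, 120 mm from its back, x away from robot. Panel rises from x=-127, z=52 to x=-55, z=86 mm; slot middle x=-77.7, z=75.4. Clear screen, 150 wide, front x=-55, top z=191: an upright gripper hits it, so lean the tool back square to the panel, its wide way along the slot.
- beaker_blue: Empty glass beaker, 100 mm across, 130 mm tall, 0.28 kg, standing loose on the blue stirrer's steel plate (90 mm above the table) behind its screen. Origin at the middle of its underside. To be left standing.
- cap_green_line (a point): Middle of the white line on top of the green fader cap: flat rubber, 48 mm (along slot) x 32 mm, flush in a panel sloping 25 deg; slot 150 x 36 mm, floor 4 mm down. Axes: y along the slot (slides), x up the slope away from the robot, z square out of the panel. Sprung: sinks up to 3 mm when pressed (2.5 N/mm). Sliding takes 1.5 N: press about 4 to 8 N and drag. Stays where left.
- pointer_green_tip (a point): Orange pointer of the green station: flat arrow 18 mm long in a black window, this point 27 mm down the slope from the slot's middle line, pointing up at the slot; behind glass, it cannot be moved. Same axes as the cap. It marks the wanted speed: the cap's white line must come to the same place along the slot (y).
- fader_green (a joint): Position of the green fader along its slot, m: 0 at the -y end, 0.10 at the +y end (y of the cap's axes; the robot's left), 0.05 mid-slot. Starts at 75 to 100 mm.
- pointer_green (a joint): Position of the green pointer on the same scale as its fader, m: the fader is right when the two are equal. It stands at 0 to 50 mm.
- station_green: Fixed white stirrer, green trim, 247 (x) x 190 x 86 mm high; may be left or right, yaw to 0.25. Origin: underside, 120 mm from its back, x away from robot. Panel rises from x=-127, z=52 to x=-55, z=86 mm; slot middle x=-77.7, z=75.4. Clear screen, 150 wide, front x=-55, top z=191: an upright gripper hits it, so lean the tool back square to the panel, its wide way along the slot.
- beaker_green: Empty glass beaker, 100 mm across, 130 mm tall, 0.28 kg, standing loose on the green stirrer's steel plate (90 mm above the table) behind its screen. Origin at the middle of its underside. To be left standing.

How it is judged (in metres and radians):
At the end, for the whole second after the job is handed in: The white line of each fader, blue and green, is within 6 mm of its own orange pointer along the slot, both faders at rest and released (y of cap_blue_line in the frame of pointer_blue_tip between -0.006 and 0.006 m and velocity of joint fader_blue between -0.005 and 0.005 m/s and y of cap_green_line in the frame of pointer_green_tip between -0.006 and 0.006 m and velocity of joint fader_green between -0.005 and 0.005 m/s); the robot touches nothing.
It fails at once if the beaker on the blue stirrer is knocked over or shoved (moved more than 40 mm or tilted more than 0.35 rad) (distance of beaker_blue from where it was at the start of the episode above 0.04 m or angle between beaker_blue's own z axis and vertical above 0.35 rad).
It fails at once if the beaker on the green stirrer is knocked over or shoved (moved more than 40 mm or tilted more than 0.35 rad) (distance of beaker_green from where it was at the start of the episode above 0.04 m or angle between beaker_green's own z axis and vertical above 0.35 rad).
It also fails if it takes over 51 s, if anything falls off the work surface, if the arm or the gripper's body presses on something with over 40 N, if the wrist force passes 120 N, or if a joint passes its speed limit or range.

ROBOT

A 6-joint arm with a two-finger parallel gripper is mounted at the origin on the work surface. World frame = base frame: x ahead of the robot, y to its left, z up, the work surface at z = 0. Lengths are in mm, angles in rad, forces in N, time in s.
With the tool pointing down it reaches from about 350 to 975 mm from the base axis. Payload 7.1 kg.
Tool frame: the origin (TCP) lies midway between the tips of the shut fingers; the grasp point (between the pads) lies grasp_offset behind it (grasp_offset is the distance from the TCP to the grasp point, in mm); z points along the fingers, y is the line along which they close (so a half turn about z gives the same grasp; the last joint's range is limited). The gripper opens to 88 mm and grips with 3 to 60 N. Pads are 20 mm wide; open, the fingers measure 115 mm over their backs; the gripper's body (75 mm by 178 mm) begins 61 mm behind the grasp point.
Start: joints at [-1.177, 0.423, 1.63, -0, 1.089, -0.019], TCP at [250.75, -572.476, 222.675] pointing down, gripper open.
Joint ranges: [-3, 3], [-0.9, 2.11], [0.09, 2.58], [-1.31, 4.45], [0.11, 2.69], [-2.54, 2.54]. Speed limits (rad/s): [2.39, 2.39, 3.01, 3.14, 3.14, 3.14].

INTERFACE

Orientations are given as a 3x3 rotation matrix whose columns are the frame's x, y, z axes.
In Python, from rig import goto, move_linear, movej, ungrasp, grab, dwell, ik, get_obs, capture, get_calibration, Unreachable, hand_in, grasp_offset gives the robot as it stands. Calls block until the motion is done:
- goto(position, orientation): joint-space move of the TCP to a pose.
- move_linear(position, frame=None, speed=150): straight line of the TCP; frame=None keeps the orientation; speed is the mean speed in mm/s.
- movej(angles): joint-space move.
- ungrasp() and grab(effort=None): open the fingers fully, or close them until they stop; effort is the grip in N (None keeps the last).
- dwell(seconds).
- ik(position, orientation): joint angles nearest the present ones, or None.
- get_obs(): the state.
- capture(name): name is "scene" or "side" or "wrist"; returns the picture (384x512x3 uint8, red, green, blue); there is no depth.
- get_calibration(name): a dict with "camera_matrix" (3x3 intrinsics, pixels), "pose" (4x4, takes a point from camera to world coordinates); the wrist camera has in their place "T_tool_cam" (4x4, takes a point from camera to tool coordinates, whose origin is the TCP and whose axes are the flange's). Camera axes: x right, y down, z forward; pixel columns grow to the right and rows downward; lengths in mm; the calibration is good to about 2 mm. A picture is of the moment at which its call begins: read the wrist's pose just before it. get_calibration takes no time and is no camera call.
A pose or a line that the arm cannot do raises Unreachable and nothing moves.
- hand_in(): hands the job in; it is judged then, once.
The state is a dict: "clock": time; "joint_positions": joint angles; "qvel": joint speeds; "tau": joint torques, N m; "position": TCP position; "ee_rot": TCP orientation; "contact_force": force on the tool from outside, world axes, zero at the start; "torque": the same for the moment, N m; "finger_gap": finger opening in mm; "finger_force": force on a finger pad.
Only numpy, scipy, OpenCV 4.12 (cv2) and the standard library are available. Lean on these libraries where they do the work, as an engineer would, in place of code of your own. Each camera call takes 0.05 s, during which the arm holds its last target. There are 200 camera calls.

## Working session

There is one attempt and no reset: what is moved stays moved. The work goes in short steps, each a Python script; the robot and the scene stay as the last script left them, time stands still between calls to the robot, and variables do not carry over. Pictures are saved under pics/ and viewed, at most 10 in all, crops included, and the job is handed in when it is done.

```bash
mkdir -p pics; ls
python3 - <<'E'
from rig import *
import cv2,numpy as np
for n in("scene","side"):
    im=capture(n); cv2.imwrite(f"pics/{n}0.png",im[:,:,::-1])
    c=get_calibration(n); print(n,np.round(c["camera_matrix"],1).tolist(),np.round(c["pose"],3).tolist())
print(np.round(get_calibration("wrist")["T_tool_cam"],3).tolist(),np.round(get_calibration("wrist")["camera_matrix"],1).tolist(),grasp_offset)
print(get_obs())
E
```

```text
pics
scene [[370.8, 0.0, 254.9], [0.0, 370.8, 189.5], [0.0, 0.0, 1.0]] [[-0.996, 0.041, -0.08, 693.575], [0.088, 0.635, -0.768, 477.047], [0.019, -0.772, -0.636, 507.462], [0.0, 0.0, 0.0, 1.0]]
side [[373.5, 0.0, 253.3], [0.0, 373.5, 182.2], [0.0, 0.0, 1.0]] [[0.779, -0.449, 0.438, 307.011], [-0.627, -0.578, 0.522, -409.813], [0.019, -0.681, -0.732, 627.482], [0.0, 0.0, 0.0, 1.0]]
[[0.0, -0.97, -0.244, 66.676], [1.0, 0.0, -0.0, 0.626], [0.0, -0.244, 0.97, -162.996], [0.0, 0.0, 0.0, 1.0]] [[320.2, 0.0, 259.3], [0.0, 320.2, 187.4], [0.0, 0.0, 1.0]] 18.700000000000003
{'clock': 0.1, 'joint_positions': array([-1.17700334e+00,  4.23753449e-01,  1.63060665e+00, -2.06921823e-05,
        1.08860423e+00, -1.90132281e-02]), 'qvel': array([ 0.0019154 , -0.00084977, -0.00085782, -0.00063284, -0.00111682,
        0.00057529]), 'tau': array([ 1.20713034e-04, -5.45612383e+01, -2.74324214e+01,  6.46381290e-02,
        1.87387259e-02, -7.68108777e-06]), 'position': array([ 250.55620063, -572.03001617,  221.98900681]), 'ee_rot': array([[ 9.15994776e-01,  4.01189825e-01, -5.43231964e-04],
       [ 4.01190193e-01, -9.15993909e-01,  1.25965095e-03],
       [ 7.76197336e-06, -1.37177302e-03, -9.99999059e-01]]), 'contact_force': array([ 1.41707434, -0.71486682,  0.36582167]), 'torque': array([-0.00613934,  0.00923297,  0.00940921]), 'finger_force': 0.0, 'finger_gap': 87.58772901527358}
```

View pics/scene0.png

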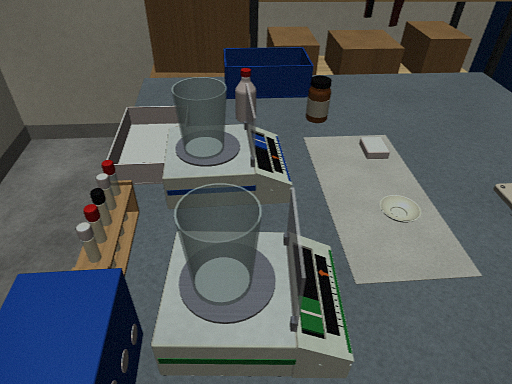

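View pics/side0.png

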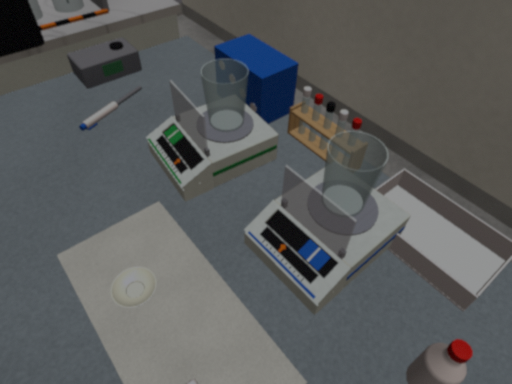

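The scene picture shows green near (cap line about (314,314), pointer (322,272)) and blue far (cap (263,142), pointer (275,157)). The side picture shows green cap (172,133) and pointer (178,160), and blue cap (312,253) and pointer (283,248).

```bash
cat > h.py <<'E'
from rig import *
import cv2,numpy as np
def ray(cal,pose,uv):
    K=np.array(cal["camera_matrix"]); d=np.linalg.inv(K)@[uv[0],uv[1],1]
    d=pose[:3,:3]@d; return pose[:3,3],d/np.linalg.norm(d)
def tri(rays):
    A=np.zeros((3,3));b=np.zeros(3)
    for o,d in rays:
        P=np.eye(3)-np.outer(d,d);A+=P;b+=P@o
    x=np.linalg.solve(A,b)
    return x,[np.linalg.norm((np.eye(3)-np.outer(d,d))@(x-o)) for o,d in rays]
def fixed(n,uv): c=get_calibration(n); return ray(c,np.array(c["pose"]),uv)
def toolR(yaw):
    "tool z into panel, tool x down the slope (to the robot)"
    c,s=np.cos(yaw),np.sin(yaw);a=np.radians(25)
    Rz=np.array([[c,-s,0],[s,c,0],[0,0,1]])
    z=Rz@[np.sin(a),0,-np.cos(a)]; x=Rz@[-np.cos(a),0,-np.sin(a)]
    return np.c_[x,np.cross(z,x),z]
E
python3 - <<'E'
from h import *
np.set_printoptions(precision=2,suppress=True)
for n,s,t in [("gcap",(314,314),(172,133)),("gptr",(322,272),(178,160)),("bcap",(263,142),(312,253)),("bptr",(275,157),(283,248))]:
    print(n,*tri([fixed("scene",s),fixed("side",t)]))
a=cv2.imread("pics/scene0.png");b=cv2.imread("pics/side0.png")
f=lambda i,x,y,w,h:cv2.resize(i[y:y+h,x:x+w],(400,300),interpolation=cv2.INTER_CUBIC)
cv2.imwrite("pics/crops.png",np.vstack([np.hstack([f(a,240,230,160,120),f(b,130,105,80,60+0)]),np.hstack([f(a,235,115,80,60),f(b,240,195,120,90)])]))
E
```

```text
gcap [585.77 215.98  76.91] [np.float64(0.5552593448223172), np.float64(0.5552593448224534)]
gptr [555.88 141.7   65.64] [np.float64(0.036530486391969784), np.float64(0.036530486391760646)]
bcap [ 610.03 -207.42   75.38] [np.float64(2.8622848205666926), np.float64(2.862284820566677)]
bptr [ 586.32 -164.18   63.11] [np.float64(0.22059983315742296), np.float64(0.22059983315738108)]
```

View pics/crops.png

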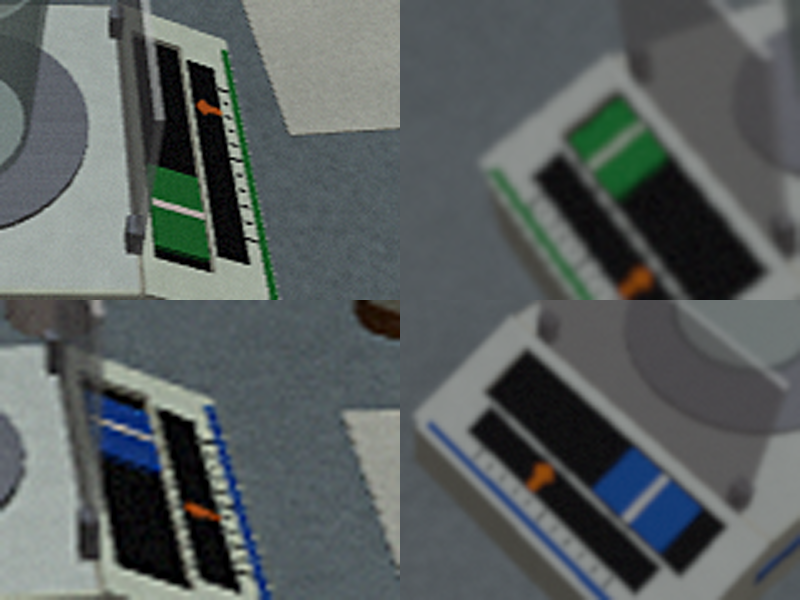

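The crops give refined pixels. Scene: green line (311.6,313.6), tip (319.6,270.8); blue line (260.4,140.8), tip (272.4,156.4). Side: green line (173.4,133.8), tip (180,158.6); blue line (314.1,255), tip (284.7,244.2). Next I move the wrist camera over blue for a close view.

Run:
```python
from h import *
np.set_printoptions(precision=2,suppress=True)
R={}
for n,s,t in [("gcap",(311.6,313.6),(173.4,133.8)),("gptr",(319.6,270.8),(180,158.6)),("bcap",(260.4,140.8),(314.1,255)),("bptr",(272.4,156.4),(284.7,244.2))]:
    R[n],e=tri([fixed("scene",s),fixed("side",t)]); print(n,R[n],np.array(e))
def yaw(c,p):
    v=(c-p)[:2]; L=np.hypot(*v); 
    return [np.arctan2(v[1],v[0])-np.arctan2(sg*np.sqrt(L*L-24.5**2),24.5) for sg in(-1,1)]
yb=yaw(R["bcap"],R["bptr"])[0]; yg=yaw(R["gcap"],R["gptr"])[1]; print("yaw",yb,yg)
T=toolR(yb); m=(R["bcap"]+R["bptr"])/2
goto(m-T[:,2]*150-np.array([70,0,-60]),T)
goto(m-T[:,2]*110,T)
for k,off in enumerate([0,40]):
    if off: move_linear(m-T[:,2]*110+T[:,1]*off)
    dwell(.3);o=get_obs(); im=capture("wrist"); cv2.imwrite(f"pics/wb{k}.png",im[:,:,::-1]); np.savez(f"pics/wb{k}.npz",p=o["position"],R=o["ee_rot"]); print(o["position"],o["joint_positions"],o["clock"])
a,b=[cv2.imread(f"pics/wb{k}.png") for k in(0,1)]
cv2.imwrite("pics/wb.png",np.vstack([a,b])[::1] if 0 else np.hstack([cv2.resize(a,(400,300)),cv2.resize(b,(400,300))]))
```

```text
gcap [588.09 213.93  74.76] [0.38 0.38]
gptr [560.09 140.8   67.91] [0.46 0.46]
bcap [ 613.15 -212.52   74.14] [0.6 0.6]
bptr [ 592.32 -161.66   66.6 ] [0.2 0.2]
yaw -0.0732483776204842 -0.0474187683929137
[ 556.38 -184.13  171.64] [-0.41  0.31  2.05  0.38  0.4  -2.23] 2.8833
[ 559.28 -144.42  170.07] [-0.33  0.3   2.07  0.3   0.37 -2.09] 3.65
```

View pics/wb.png

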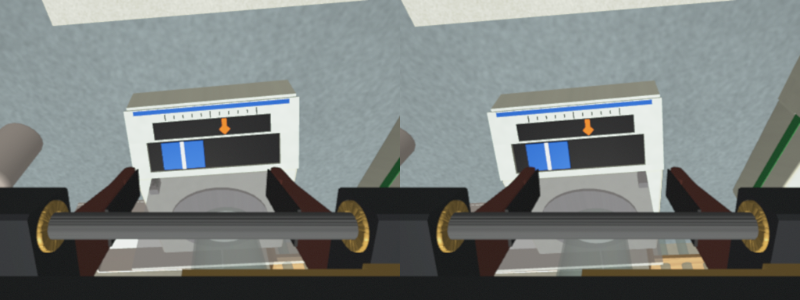

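The wrist views (half scale) show the slot about 4° off level, with the blue cap line near (183,155) and (547,155), and the pointer tip near (225,134) and (588,134). I'll segment the full-resolution images for accuracy.

```bash
cat >> h.py <<'E'
HUE={"b":(100,128),"g":(50,85)}
def feats(im,col):
    "im BGR; cap rect, line middle, slot rect, pointer tip (slot side = larger row)"
    hsv=cv2.cvtColor(im,cv2.COLOR_BGR2HSV); h,s,v=cv2.split(hsv)
    def big(m):
        c,_=cv2.findContours(m.astype(np.uint8)*255,cv2.RETR_EXTERNAL,cv2.CHAIN_APPROX_NONE); return max(c,key=cv2.contourArea)
    m=((h>HUE[col][0])&(h<HUE[col][1])&(s>120)&(v>40)).astype(np.uint8)
    m[230:]=0
    # cap: close the gap of the white line; trim is a thin strip, removed by opening
    mc=cv2.morphologyEx(m,cv2.MORPH_OPEN,np.ones((9,9))); mc=cv2.morphologyEx(mc,cv2.MORPH_CLOSE,np.ones((5,15)))
    rect=cv2.minAreaRect(big(mc))
    inside=cv2.erode(mc,np.ones((3,3)))>0
    ln=inside&(s<110)&(v>110)
    line=np.argwhere(ln)[:,::-1].mean(0)
    # clip: orange
    om=(h>4)&(h<20)&(s>150)&(v>120); om[230:]=False
    oc=big(om)[:,0].astype(float); M=cv2.moments(oc.astype(np.float32)); oce=np.array([M["m10"],M["m01"]])/M["m00"]
    k=oc[:,1].max(); tip=oc[oc[:,1]>=k-1].mean(0)
    dark=((v<75)|(mc>0)).astype(np.uint8); dark[230:]=0
    cs,_=cv2.findContours(dark,cv2.RETR_EXTERNAL,cv2.CHAIN_APPROX_NONE)
    sl=[c for c in cs if cv2.pointPolygonTest(c,tuple(map(float,rect[0])),False)>=0]
    slot=cv2.minAreaRect(max(sl,key=cv2.contourArea)) if sl else None
    return dict(cap=np.array(rect[0]),line=line,tip=tip,oc=oce,slot=slot,nline=int(ln.sum()))
def wray(p,R,uv):
    c=get_calibration("wrist");T=np.eye(4);T[:3,:3]=R;T[:3,3]=p
    return ray(c,T@np.array(c["T_tool_cam"]),uv)
E
python3 - <<'E'
from h import *
np.set_printoptions(precision=2,suppress=True)
F=[];Z=[]
for k in(0,1):
    z=np.load(f"pics/wb{k}.npz");Z.append((z["p"],z["R"]));im=cv2.imread(f"pics/wb{k}.png")
    f=feats(im,"b");F.append(f);print(f)
for n in("cap","line","tip","oc"): print(n,*tri([wray(*Z[k],F[k][n]) for k in(0,1)]))
v=im[150:230,180:420].copy(); cv2.imwrite("pics/wbc.png",cv2.resize(im[130:250,160:360],(800,480),interpolation=cv2.INTER_CUBIC))
E
```

```text
{'cap': array([234.11, 197.99]), 'line': array([234., 198.]), 'tip': array([287. , 170.4]), 'oc': array([286.9 , 161.38]), 'slot': ((273.7137756347656, 195.1839599609375), (36.37284851074219, 167.72894287109375), 85.71085357666016), 'nline': 183}
{'cap': array([189.22, 199.41]), 'line': array([188.96, 199.53]), 'tip': array([240.5, 171.5]), 'oc': array([240.16, 162.8 ]), 'slot': ((228.9455108642578, 201.6110382080078), (46.5684814453125, 167.11802673339844), 85.55876159667969), 'nline': 191}
cap [ 614.66 -211.43   75.39] [np.float64(0.031657044354403086), np.float64(0.03165704435439155)]
line [ 614.07 -211.41   76.16] [np.float64(0.020139945282174745), np.float64(0.020139945282216014)]
tip [ 592.38 -163.34   68.73] [np.float64(0.117229184107123), np.float64(0.11722918410703766)]
oc [ 585.69 -163.05   65.08] [np.float64(0.03280385929796618), np.float64(0.03280385929806079)]
```

View pics/wbc.png

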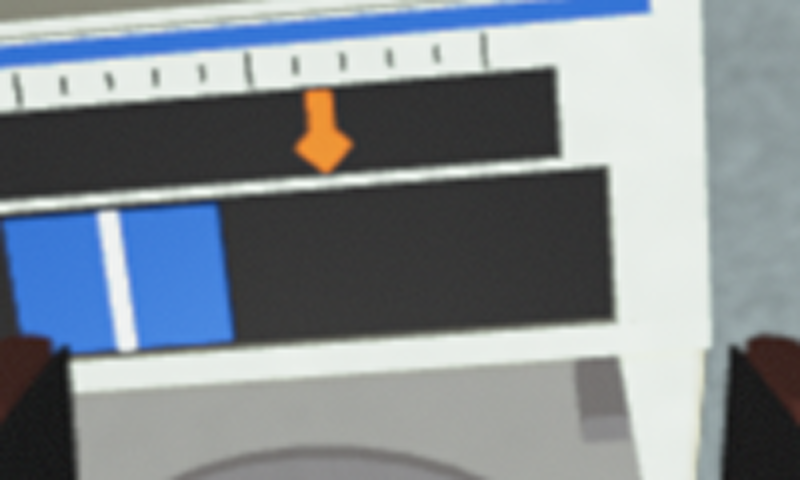

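The crop shows the pointer tip at crop (326,172), the line from (108,210) to (126,350), and the slot's right end at (607,167)–(612,320). I'll compute yaw from the slot edges on the panel plane.

```bash
cat >> h.py <<'E'
def onplane(r,P,n): o,d=r; return o+d*(n@(P-o))/(n@d)
def slotyaw(p,R,edges,P):
    yaw=0
    for _ in range(5):
        n=-toolR(yaw)[:,2]
        ys=[]
        for a,b in edges:
            d=onplane(wray(p,R,b),P,n)-onplane(wray(p,R,a),P,n); ys.append(np.arctan2(-d[0],d[1]))
        yaw=np.mean(ys)
    return yaw,ys
E
python3 - <<'E'
from h import *
z=np.load("pics/wb1.npz"); f=lambda u,v:(160+u/4,130+v/4)
P=np.array([614.3,-211.4,75.6])
E=[(f(8,216),f(607,167)),(f(130,350),f(612,320)),(f(0,113),f(555,68))]
y,ys=slotyaw(z["p"],z["R"],E,P);print(y,ys)
n=-toolR(y)[:,2];a=np.array([-np.sin(y),np.cos(y),0]);x=-toolR(y)[:,0]
tip=onplane(wray(z["p"],z["R"],f(326,172)),P,n); end=onplane(wray(z["p"],z["R"],f(610,245)),P,n); l=onplane(wray(z["p"],z["R"],f(117,280)),P,n)
for q in(tip,end,l):print(q,"along",(q-l)@a,"x",(q-l)@x)
print(x,a,n)
E
```

```text
0.02020074519220835 [np.float64(0.02582725827230792), np.float64(0.014023626781230002), np.float64(0.020751350523087124)]
[ 595.08189234 -162.84431944   67.09762949] along 48.916892967584694 x -20.77591734469582
[ 612.80871374 -102.33322995   75.93205684] along 109.0575658423452 x 0.12811863646795627
[ 614.89551678 -211.37089043   75.87791156] along 0.0 x 0.0
[0.90612287 0.01830685 0.42261826] [-0.02019937  0.99979597  0.        ] [-0.42253204 -0.00853662  0.90630779]
```

Measurements check out: blue line at about 16 mm and pointer at 65 mm on the scale (slot end and ticks agree), yaw about 0.02. Now I press and drag the blue fader with force feedback.

```bash
cat >> h.py <<'E'
def press_drag(P,yaw,dist,F=6.0,final_lift=110):
    T=toolR(yaw);n=-T[:,2];a=T[:,1]
    fn=lambda:np.mean([(dwell(.02),get_obs()["contact_force"]@n)[1] for _ in range(4)])
    move_linear(P+n*20,T,speed=100); dwell(.2); f0=fn()
    move_linear(P+n*4,T,speed=40)
    h=4.0
    while h>-5:
        f=fn()-f0
        if f>F-1: break
        h-=.5 if f<3 else .3; move_linear(P+n*h,T,speed=10)
    print("contact h",h,"f",f,"pos err",get_obs()["position"]-(P+n*h))
    if f<3: print("no contact"); move_linear(P+n*20,T); return
    s=0;N=max(1,int(np.ceil(abs(dist)/12)))
    for k in range(1,N+1):
        s=dist*k/N; move_linear(P+n*h+a*s,T,speed=40)
        o=get_obs();g=o["contact_force"]@n-f0; 
        print("s %.1f fn %.1f fa %.1f h %.1f"%(s,g,o["contact_force"]@a,h))
        if g<4.5: h-=.3
        elif g>7.5: h+=.3
    dwell(.2)
    move_linear(P+n*(h+8)+a*s,T,speed=40); move_linear(P+n*final_lift+a*s,T); print("clock",get_obs()["clock"])
def look(name,col):
    dwell(.2);o=get_obs();im=capture("wrist")[:,:,::-1].copy();cv2.imwrite(f"pics/{name}.png",im);np.savez(f"pics/{name}.npz",p=o["position"],R=o["ee_rot"])
    return im,o
E
python3 - <<'E'
from h import *
np.set_printoptions(precision=2,suppress=True)
grab(20); print(get_obs()["clock"])
press_drag(np.array([614.4,-211.4,75.8]),0.02,48.9)
im,o=look("wb2","b"); print(o["position"])
cv2.imwrite("pics/wb2c.png",cv2.resize(im[120:270,130:390],(780,450),interpolation=cv2.INTER_CUBIC))
E
```

```text
5.0417Traceback (most recent call last):
  File "<stdin>", line 4, in <module>
  File "h.py", line 58, in press_drag
    move_linear(P+n*20,T,speed=100); dwell(.2); f0=fn()
    ~~~~~~~~~~~^^^^^^^^^^^^^^^^^^^^
rig.Unreachable: the arm cannot follow that straight line within its joint ranges
```

The straight line is out of joint range, so I'll compare inverse-kinematics solutions for both flips of the tool.

Run:
```python
from h import *
np.set_printoptions(precision=2,suppress=True)
T=toolR(.02);n=-T[:,2];a=T[:,1];P=np.array([614.4,-211.4,75.8])
F=np.diag([-1,-1,1])
for nm,A in(("down",T),("flip",T@F)):
    for h,s in((110,0),(110,40),(20,0),(0,0),(0,25),(0,49),(110,49)): print(nm,h,s,ik(P+n*h+a*s,A))
T=toolR(-.03);n=-T[:,2];a=T[:,1];P=np.array([588.1,214,75.8])
for nm,A in(("gdown",T),("gflip",T@F)):
    for h,s in((110,0),(0,0),(0,-75)): print(nm,h,s,ik(P+n*h+a*s,A))
```

```text
down 110 0 [-0.48  0.34  1.99  0.46  0.47 -2.45]
down 110 40 [-0.41  0.31  2.02  0.42  0.44 -2.35]
down 20 0 None
down 0 0 None
down 0 25 None
down 0 49 [-0.35  0.54  1.98  0.63  0.26 -2.53]
down 110 49 [-0.39  0.31  2.03  0.41  0.43 -2.33]
flip 110 0 [-0.48  0.34  1.99  0.46  0.47  0.69]
flip 110 40 [-0.41  0.31  2.02  0.42  0.44  0.79]
flip 20 0 [-0.45  0.52  1.95  0.61  0.34  0.56]
flip 0 0 [-0.44  0.56  1.94  0.65  0.31  0.52]
flip 0 25 [-0.4   0.55  1.96  0.65  0.29  0.56]
flip 0 49 [-0.35  0.54  1.98  0.63  0.26  0.61]
flip 110 49 [-0.39  0.31  2.03  0.41  0.43  0.82]
gdown 110 0 [ 0.46  0.31  2.03 -0.47  0.46 -0.69]
gdown 0 0 [ 0.42  0.54  1.99 -0.71  0.29 -0.47]
gdown 0 -75 [ 0.28  0.51  2.05 -0.67  0.21 -0.63]
gflip 110 0 [ 0.46  0.31  2.03 -0.47  0.46  2.46]
gflip 0 0 None
gflip 0 -75 [ 0.28  0.51  2.05 -0.67  0.21  2.51]
```

```bash
sed -i 's/def press_drag(P,yaw,dist,F=6.0,final_lift=110):/def press_drag(P,yaw,dist,F=6.0,final_lift=110,flip=False):/; s/    fn=lambda:np.mean/    if flip: T=T@np.diag([-1,-1,1])\n    fn=lambda:np.mean/' h.py
python3 - <<'E'
from h import *
np.set_printoptions(precision=2,suppress=True)
P=np.array([614.4,-211.4,75.8]);T=toolR(.02)
goto(P-T[:,2]*110,T@np.diag([-1,-1,1])); print(get_obs()["clock"])
press_drag(P,0.02,48.9,flip=True)
im,o=look("wb2","b"); print(o["position"])
cv2.imwrite("pics/wb2c.png",im)
E
```

```text
7.4083
contact h -2.4 f 5.5008826029763425 pos err [ 0.03 -0.    0.06]
s 9.8 fn 5.1 fa 0.5 h -2.4
s 19.6 fn 5.9 fa 0.4 h -2.4
s 29.3 fn 5.6 fa 0.8 h -2.4
s 39.1 fn 5.5 fa 1.2 h -2.4
s 48.9 fn 5.0 fa 1.1 h -2.4
clock 17.1333
[ 566.74 -163.23  174.44]
```

View pics/wb2c.png

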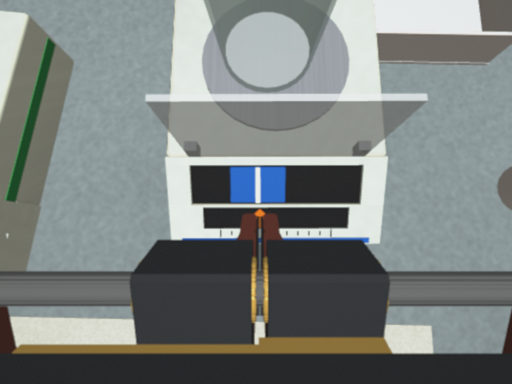

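After release, the blue white line stands at (258,185) and the pointer tip at (260,212), about 1.14 px/mm. That is an error of about 1.5 mm, well inside 6 mm. Now green.

Run:
```python
from h import *
np.set_printoptions(precision=2,suppress=True)
T=toolR(-.04);m=(np.array([588.1,213.9,75])+np.array([560,140.8,67.9]))/2
o=get_obs(); move_linear(o["position"]+[-60,0,60],speed=250)
goto(m-T[:,2]*130-np.array([60,0,-40]),T)
goto(m-T[:,2]*110,T)
F=[];Z=[]
for k,off in enumerate([0,40]):
    if off: move_linear(m-T[:,2]*110+T[:,1]*off)
    im,o=look(f"wg{k}","g"); Z.append((o["position"],o["ee_rot"])); 
    f=feats(im,"g");F.append(f);print(f)
for n in("cap","line","tip"): print(n,*tri([wray(*Z[k],F[k][n]) for k in(0,1)]))
print(get_obs()["clock"])
im=cv2.imread("pics/wg0.png"); cv2.imwrite("pics/wg0c.png",cv2.resize(im[120:240,150:350],(800,480),interpolation=cv2.INTER_CUBIC))
```

```text
{'cap': array([300.56, 197.19]), 'line': array([300.82, 197.46]), 'tip': array([217. , 170.6]), 'oc': array([217.34, 161.49]), 'slot': ((250.62112426757812, 203.35079956054688), (167.29937744140625, 52.00000762939453), 2.2025980949401855), 'nline': 208}
{'cap': array([257., 197.]), 'line': array([256.89, 196.91]), 'tip': array([171.5, 171.5]), 'oc': array([171.27, 162.8 ]), 'slot': ((206.10208129882812, 202.754638671875), (168.46243286132812, 49.267311096191406), 2.602562189102173), 'nline': 198}
cap [589.17 213.48  73.56] [np.float64(0.5013158811278253), np.float64(0.5013158811280003)]
line [587.6  213.46  75.49] [np.float64(0.6589437726071994), np.float64(0.658943772607203)]
tip [561.6  140.75  67.53] [np.float64(0.0253556859443525), np.float64(0.02535568594424702)]
20.625
```

View pics/wg0c.png

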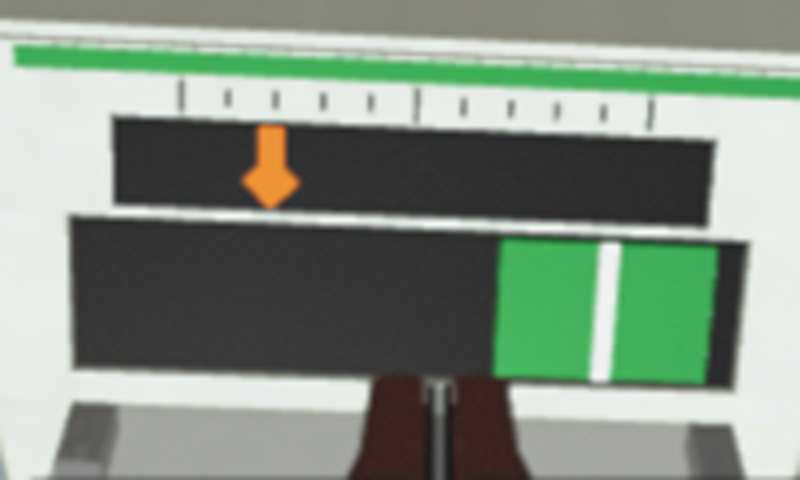

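The crop shows the green tip at (271,209), the line from (609,243) to (600,381), and slot edges (70,216)–(748,242) and (75,368)–(733,389). By the ticks the pointer is near 19 mm and the line near 93 mm. I compute the yaw and drag.

Run:
```python
from h import *
np.set_printoptions(precision=2,suppress=True)
z=np.load("pics/wg0.npz"); f=lambda u,v:(150+u/4,120+v/4); p,R=z["p"],z["R"]
P=np.array([588.2,213.5,75.4])
y,ys=slotyaw(p,R,[(f(70,216),f(748,242)),(f(75,368),f(733,389)),(f(112,116),f(715,142))],P);print(y,ys)
n=-toolR(y)[:,2];a=toolR(y)[:,1];x=-toolR(y)[:,0]
l=onplane(wray(p,R,f(605,311)),P,n)
for q in(f(271,209),f(72,292),f(741,316)):
    q=onplane(wray(p,R,q),P,n);print(q,"along",(q-l)@a,"x",(q-l)@x)
tip=onplane(wray(p,R,f(271,209)),P,n);d=(tip-l)@a
print(l,d)
assert -85<d<-65 and abs(y)<.26
goto(l+n*60,toolR(y))
press_drag(l,y,d)
im,o=look("wg2","g")
b=cv2.imread("pics/wb2.png")
print(feats(im,"g"))
cv2.imwrite("pics/wg2c.png",cv2.resize(im[120:240,150:350],(800,480),interpolation=cv2.INTER_CUBIC))
```

```text
-0.08899666973879965 [np.float64(-0.0891756597018254), np.float64(-0.08653687126558796), np.float64(-0.0912774782489856)]
[563.73 141.09  67.03] along -74.70734616583907 x -20.328838603847746
[578.27  96.07  75.65] along -118.25888704219933 x 0.06976058775899406
[591.46 244.42  75.63] along 30.67621182567967 x 0.01728920764781441
[588.72 213.87  75.63] -74.70734616583907
contact h -1.4000000000000001 f 5.029541856284447 pos err [0.01 0.03 0.06]
s -10.7 fn 4.5 fa -1.8 h -1.4
s -21.3 fn 5.2 fa -1.8 h -1.7
s -32.0 fn 5.8 fa -1.3 h -1.7
s -42.7 fn 6.3 fa -0.9 h -1.7
s -53.4 fn 5.1 fa -1.3 h -1.7
s -64.0 fn 5.4 fa -0.9 h -1.7
s -74.7 fn 5.1 fa -0.0 h -1.7
clock 30.4917
{'cap': array([258.5, 184.5]), 'line': array([258., 184.]), 'tip': array([259.5, 160.5]), 'oc': array([259.82, 151.04]), 'slot': ((295.0, 184.5), (37.0, 170.0), 90.0), 'nline': 231}
```

View pics/wg2c.png

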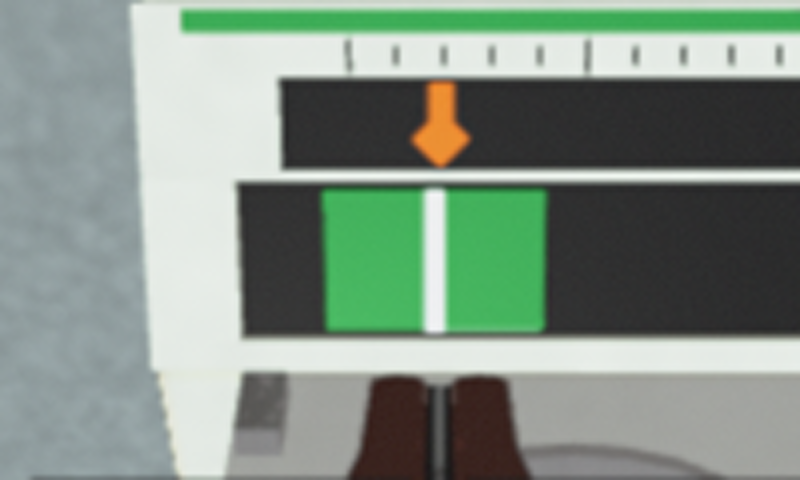

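The green line sits at crop column 434 and the tip at 441, about 1.5 mm apart. The slot is level in the image and the gripper is clear, so I hand in.

```bash
python3 -c "
from rig import *
print(hand_in(),get_obs()['clock'])"
```

```text
the job is handed in; nothing more can be done
the job is handed in; nothing more can be done
```

Both faders are set and released, with each white line measured about 1.5 mm from its orange pointer (limit 6 mm). I touched neither beaker and handed the job in at about 31 s; the hand-in call returned no verdict.

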